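# Level the cup shelf at its screw foot

### The job

The low cup shelf on the counter leans down towards its screw foot. Lay the spirit level on the middle of the deck, along the shelf from the fixed feet towards the screw foot, and let go of it; then grip the hand wheel over the screw foot, press it fully down so that its clutch engages, and turn it until the bubble stands centred between the two lines. Finish still gripping the wheel and holding it pressed fully down, so that I can tighten the lock nut below; leave the glass, the mug and the milk jug where they stand.

Things in the scene. Friction and masses are not known exactly. Their poses are not given: they have to be found in the camera images.
- level_center (a point): Centre, half-way up, of the loose torpedo spirit level: an aluminium bar 150 mm long (its x), 22 wide (y), 40 high (z up), 0.25 kg, black end caps, a yellow-green tubular vial lengthways in its top, seen from above. It starts upright on the counter, left of the shelf, roughly lengthways away from the robot. Grip it across the 22 mm, no higher than 5 mm above this point at mid-length.
- bubble (a joint): Place of the white bubble (14 mm long) along the level's vial, in m: 0 is centred between the two black lines, + is towards the level's +x end, stops at 0.024. It runs to the higher end, 1.5 mm for each 0.001 rad of slope, and settles in about a second. Its end touches a line when it is 2.5 mm off centre.
- deck_spot (a point): Point on the top face of the shelf's steel deck (black mat) where the middle of the level belongs, 54 mm above the counter. This frame's x points away from the robot, y along the shelf towards its fixed feet; the level is to lie along y, either way round. The deck reaches 80 mm either way in x and from +95 to -125 mm in y from here. A thin rail 23 mm high stands 72 mm in +x, at the back edge.
- deck: The tilting deck with rail and outrigger arm; origin on the tilting axis over the two fixed feet, 75 mm in +y from deck_spot and 25 mm below the top face; axes as deck_spot. The screw foot is beyond its -y end, towards which it slopes down at the start by 0.005 to 0.012 rad. The shelf does not slide on the counter.
- wheel: Black lobed hand wheel on top of the screw foot, round, 45 mm across, 24 high, origin at its centre, half-way up, 98 mm above the counter when up, 185 mm in -y from deck_spot; axis vertical; grip at any yaw. Pressed down and turned clockwise seen from above it raises that end of the shelf: 1 rad = 0.0077 rad of slope = 11.6 mm of bubble. The wheel keeps its height. 35 mm free below it to the arm.
- wheel_press (a joint): How far the wheel is pressed down, in m: 0 up, 0.008 fully down on its stop; a spring resists with 4.5 N up, 10.5 N down. Up, the wheel only spins idly; from 0.0035 on its clutch drives the screw, after up to 0.35 rad of play. The screw takes 0.13 N m, starts 0.6 to 1.6 rad too low (anticlockwise) and stays where it is left, so it may be turned in several grips.
- glass: Short drinking glass, 76 mm across, 86 mm high, standing behind the wheel to the right; origin centre of its underside. Leave it.
- mug: White espresso mug, 63 mm body, 50 mm high, standing in front of the shelf; origin centre of its underside. Leave it.
- jug: Steel milk jug, 75 by 106 mm, 100 mm high, standing behind the shelf; origin centre of its underside. Leave it.
There are look-alikes about, which are no part of the job. There is more than one size of the part that bears level_center; the job needs the larger.

How it is judged:
On the way, in this order (a step that is already met when the one before it is completed fails the run):
1. the level lies on the deck along the shelf, let go (contact force between level and deck above 0.5 N and contact force between level and the fingers below 0.1 N and horizontal distance between level_center and deck_spot below 0.035 m and angle between the x axis of level_center and the y axis of deck_spot, either way round below 0.25 rad and angle between the z axis of level_center and the z axis of deck_spot, either way round below 0.03 rad and angle between level_center's own z axis and vertical below 0.1 rad), for 0.3 s.
2. the wheel is gripped and pressed down (value of joint wheel_press above 0.0055 m and contact force between wheel and the fingers above 3 N), for 0.2 s.
At the end, for the whole second after the job is handed in: The level stands flat on the deck touched by nothing else, within 35 mm of the marked point and 14 degrees of the shelf's length; bubble within 3 mm of centre; the fingers grip the wheel (over 3 N), hold it pressed at least 5.5 of its 8 mm, and are clear of the deck (all of step 1 and all of step 2 and value of joint bubble between -0.003 and 0.003 m and contact force between level and the arm below 0.1 N and contact force between deck and the fingers below 0.1 N); the arm keeps its last pose, push and grip.
It fails at once if the glass, mug or jug is displaced by more than 30 mm (distance of any of glass, mug, jug from where it was at the start of the episode above 0.03 m).
It also fails if it takes over 72 s, if anything falls off the work surface, if the arm or the gripper's body presses on something with over 40 N, if the wrist force passes 120 N, or if a joint passes its speed limit or range.

### The arm

A 6-joint arm with a two-finger parallel gripper is mounted at the origin on a cart in front of the work surface, level with it; the furniture and walls round the work are solid. World frame = base frame: x ahead of the robot, y to its left, z up, the work surface at z = 0. Lengths are in m, angles in rad, forces in N, time in s.
With the tool pointing down it reaches from about 0.375 to 0.9 m from the base axis. Payload 3.1 kg.
Tool frame: the origin (TCP) lies at the very end of the fingers, on their centre line; the grasp point (between the pads) lies 19 mm behind it; z points along the fingers, y is the line along which they close (so a half turn about z gives the same grasp; the last joint's range is limited). The gripper opens to 87 mm and grips with 3 to 60 N. Pads are 19 mm wide; open, the fingers measure 117 mm over their backs; the gripper's body (75 mm by 190 mm) begins 51 mm behind the grasp point.
Start: joints at [-1.435, 0.527, 1.433, -0, 1.181, -0.178], TCP at [0.193, -0.594, 0.19] pointing down, gripper open.
Joint ranges: [-3.08, 3.08], [-0.75, 2.2], [0.22, 2.44], [-1.43, 4.57], [0, 2.65], [-2.85, 2.85]. Speed limits (rad/s): [2.79, 2.79, 3.14, 3.14, 3.14, 3.14].

### API

Orientations are given as a rotation vector (axis times angle).
In Python, from station import env gives the robot as it stands. Calls block until the motion is done:
- env.movep(position, orientation): joint-space move of the TCP to a pose.
- env.servo_line(position, rotation=None, vel=0.15, until_force=None): straight line of the TCP; rotation=None keeps the orientation; vel is the mean speed in m/s. With until_force (N) it stops when the force on the tool has changed by that much, and returns True; else False.
- env.move_j(angles): joint-space move.
- env.set_gripper(opening): finger opening in m; the grip force is fixed at half the most; returns when the fingers have stopped.
- env.sleep(seconds).
- env.solve_ik(position, orientation): joint angles nearest the present ones, or None.
- env.get_state(): the state.
- env.grab_frame(name): name is "scene" or "top" or "wrist"; returns a dict with "pixels" (480x640x3 uint8, red, green, blue), "camera_matrix" (3x3 intrinsics, pixels), "rvec" (rotation vector, rad) and "tvec" (3), from world to camera coordinates, as OpenCV has them. Camera axes: x right, y down, z forward; pixel columns grow to the right and rows downward; lengths in m; the calibration is good to about 2 mm. A picture is of the moment at which its call begins. There is no depth.
A pose or a line that the arm cannot do raises env.Unreachable and nothing moves.
- env.close_job(): hands the job in; it is judged then, once.
The state is a dict: "t": time; "joints": joint angles; "joint_vel": joint speeds; "effort": joint torques, N m; "ee_pos": TCP position; "orientation": TCP orientation; "force": force on the tool from outside, world axes, zero at the start; "torque": the same for the moment, N m; "grip_width": finger opening in m; "grip_force": force on a finger pad.
Only numpy, scipy, OpenCV 4.12 (cv2) and the standard library are available. Lean on these libraries where they do the work, as an engineer would, in place of code of your own. Each camera call takes 0.05 s, during which the arm holds its last target. There are 200 camera calls.

## Working session

There is one attempt and no reset: what is moved stays moved. The work goes in short steps, each a Python script; the robot and the scene stay as the last script left them, time stands still between calls to the robot, and variables do not carry over. Pictures are saved under pics/ and viewed, at most 10 in all, crops included, and the job is handed in when it is done.

```bash
mkdir -p pics; ls
cat > h.py <<'E'
import numpy as np, cv2
from station import env
def grab(n,f=None):
    d=env.grab_frame(n)
    if f: cv2.imwrite('pics/'+f,cv2.cvtColor(d['pixels'],cv2.COLOR_RGB2BGR))
    return d
def ray(d,uv):
    R=cv2.Rodrigues(np.array(d['rvec'],float))[0];t=np.array(d['tvec'],float).ravel()
    p=np.linalg.solve(np.array(d['camera_matrix'],float),np.array([uv[0],uv[1],1.]))
    return -R.T@t, R.T@p
def onplane(d,uv,z):
    c,r=ray(d,uv); return c+r*(z-c[2])/r[2]
def proj(d,P):
    return cv2.projectPoints(np.array(P,float).reshape(-1,1,3),np.array(d['rvec'],float),np.array(d['tvec'],float),np.array(d['camera_matrix'],float),None)[0].reshape(-1,2)
E
python3 - <<'E'
from h import *
import pickle
for n in('top','scene'):
    d=grab(n,n+'1.png'); pickle.dump(d,open(n+'1.pkl','wb')); print(n,ray(d,(320,240)))
s=env.get_state();print(s['t'],s['orientation'])
E
```

```text
pics
top (array([ 0.5026555 , -0.01411123,  1.15937905]), array([ 0.05581726, -0.01450828, -0.99845511]))
scene (array([-0.02401923,  0.83175952,  0.86062182]), array([ 0.45758171, -0.65613061, -0.60051489]))
0.1 [-3.10107484e+00 -4.90574603e-01 -6.78144612e-05]
```

View pics/top1.png

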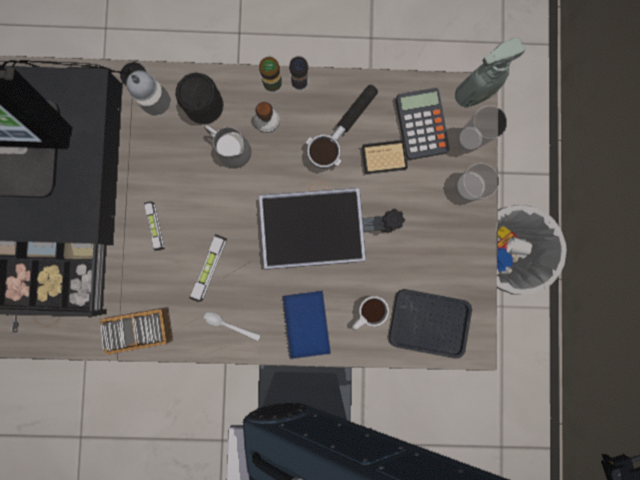

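View pics/scene1.png

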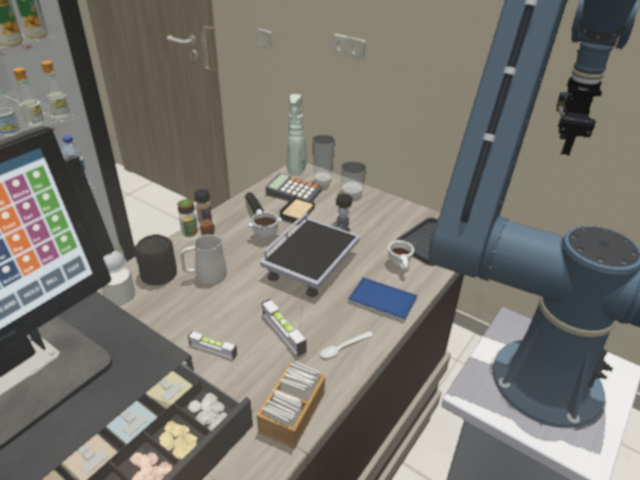

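The candidates for the level are the small bar at top-view (153,226) and the larger one at (208,268), which is the one to use. The deck's black mat is at (312,229); the black tray at (430,322) only resembles it. The wheel is at (392,219). The glass is (478,183), the mug (373,312) and the jug (229,148), with cups at (323,150) and a second glass at (470,138) as look-alikes. Next I'll measure these and check the level in a close crop.

```bash
cat > m1.py <<'E'
from h import *
import pickle
d=pickle.load(open('top1.pkl','rb'));im=d['pixels'];hsv=cv2.cvtColor(im,cv2.COLOR_RGB2HSV)
def blobs(m,x0,y0,x1,y1,amin):
    mm=np.zeros_like(m);mm[y0:y1,x0:x1]=m[y0:y1,x0:x1]
    cs,_=cv2.findContours(mm,cv2.RETR_EXTERNAL,cv2.CHAIN_APPROX_NONE)
    return [c for c in cs if cv2.contourArea(c)>amin]
def rep(n,c,z):
    r=cv2.minAreaRect(c);P=np.array([onplane(d,p,z) for p in cv2.boxPoints(r)])
    a,b=P[1]-P[0],P[2]-P[1]
    L=a if np.linalg.norm(a)>np.linalg.norm(b) else b
    print(n,r[0],P.mean(0).round(4),'sides',np.linalg.norm(a).round(4),np.linalg.norm(b).round(4),'yaw long',np.degrees(np.arctan2(L[1],L[0])).round(1))
green=((hsv[...,0]>25)&(hsv[...,0]<45)&(hsv[...,1]>90)&(hsv[...,2]>100)).astype(np.uint8)
for c in blobs(green,140,190,240,310,8): rep('vial',c,.04)
white=((hsv[...,2]>175)&(hsv[...,1]<40)).astype(np.uint8)|green
white=cv2.morphologyEx(white,cv2.MORPH_CLOSE,np.ones((5,5)))
for c in blobs(white,140,190,240,310,50): rep('bar',c,.04)
dark=(hsv[...,2]<50).astype(np.uint8)
for c in blobs(dark,250,180,372,275,500): rep('mat',c,.054)
for c in blobs(dark,368,200,410,240,20): rep('wheel',c,.11); print(cv2.minEnclosingCircle(c))
d2=d
cr=np.hstack([cv2.resize(im[180:310,140:240],(400,520),interpolation=cv2.INTER_CUBIC),cv2.resize(im[180:280,350:427],(400,520),interpolation=cv2.INTER_CUBIC)])
cv2.imwrite('pics/crop1.png',cr[...,::-1])
E
python3 m1.py
```

```text
vial (203.8275909423828, 275.4310302734375) [0.4811 0.2188 0.04  ] sides 0.0283 0.0105 yaw long -19.3
vial (210.31031799316406, 259.72412109375) [0.5154 0.2063 0.04  ] sides 0.0296 0.0105 yaw long -19.4
vial (153.9423065185547, 231.2115478515625) [0.5738 0.331  0.04  ] sides 0.0072 0.018 yaw long -165.9
vial (151.3076934814453, 219.0384521484375) [0.6001 0.338  0.04  ] sides 0.0072 0.0185 yaw long -165.9
bar (206.64561462402344, 267.4637145996094) [0.4987 0.2134 0.04  ] sides 0.135 0.0191 yaw long -19.6
bar (151.65003967285156, 225.18594360351562) [0.5869 0.3366 0.04  ] sides 0.0122 0.0942 yaw long -164.9
mat (311.5518798828125, 228.19989013671875) [ 0.5898 -0.0114  0.054 ] sides 0.2023 0.1417 yaw long -84.0
wheel (399.6990966796875, 216.0132598876953) [ 0.6156 -0.1921  0.11  ] sides 0.0123 0.0221 yaw long -137.6
((398.29998779296875, 217.3000030517578), 5.420441150665283)
wheel (388.6297302246094, 220.92161560058594) [ 0.6048 -0.1694  0.11  ] sides 0.0413 0.0389 yaw long -71.2
((388.6451721191406, 220.4516143798828), 12.23202896118164)
```

View pics/crop1.png

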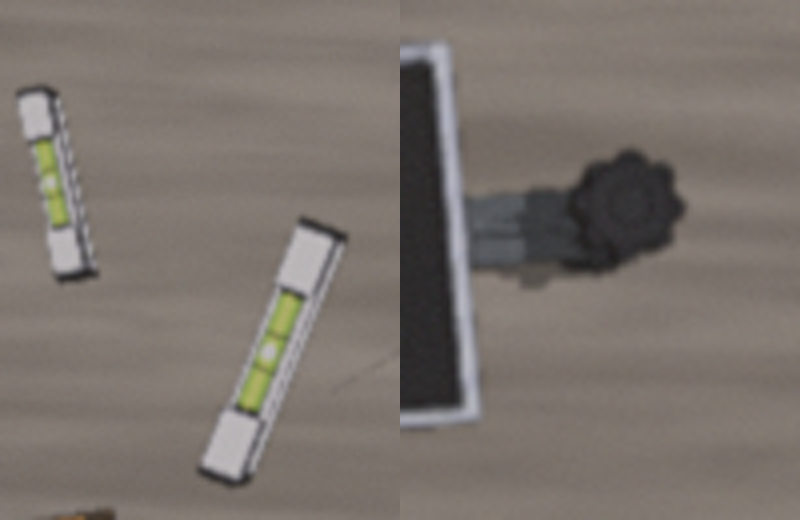

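The crop shows the larger level at px (207,268), with a shorter look-alike at (153,226), so I'll take the larger. The wheel centre is at about px (394.7,220), at the end of the arm. The mat fixes the deck frame: spot ≈ (0.588, 0.0035), yaw 6°. Next is the pick.

```bash
cat >> h.py <<'E'
from scipy.spatial.transform import Rotation as Ro
def rot(deg): return (Ro.from_euler('z',deg,degrees=True)*Ro.from_euler('x',180,degrees=True)).as_rotvec()
ydir=np.array([-np.sin(np.radians(6)),np.cos(np.radians(6))])
spot=np.array([.5898,-.0114])+.015*ydir
wheel=spot-.185*ydir
E
python3 - <<'E'
from h import *
import pickle
d=pickle.load(open('top1.pkl','rb'))
print('spot',spot,'wheel',wheel,'seen',onplane(d,(394.7,220),.11))
for a in(-19.5,160.5):print(a,env.solve_ik([.4985,.2125,.12],rot(a)))
for a in(-84,96):print(a,env.solve_ik([*spot,.15],rot(a)))
for a in range(-180,180,45):
  q=env.solve_ik([*wheel,.12],rot(a));print(a,None if q is None else np.round(q,2))
env.set_gripper(.06)
env.movep([.4985,.2125,.13],rot(-19.5))
d=grab('wrist','w1.png');pickle.dump(d,open('w1.pkl','wb'))
print(env.get_state()['t'],proj(d,[.4985,.2125,.04]))
E
```

```text
spot [0.58823207 0.00351783] wheel [ 0.60756984 -0.18046872] seen [ 0.60704798 -0.18192233  0.11      ]
-19.5 [ 1.96659398e-01  5.13546671e-01  1.71099016e+00 -4.44089210e-16
  9.17055820e-01  2.10779493e+00]
160.5 [ 0.1966594   0.51354667  1.71099016  0.          0.91705582 -1.03379773]
-84 [-1.83855542e-01  5.26970407e-01  1.56814540e+00 -4.44089210e-16
  1.04647684e+00  2.85301736e+00]
96 [-1.83855542e-01  5.26970407e-01  1.56814540e+00 -4.44089210e-16
  1.04647684e+00 -2.88575297e-01]
-180 [-0.46  0.62  1.47  0.    1.05 -2.04]
-135 [-0.46  0.62  1.47 -0.    1.05 -2.82]
-90 [-0.46  0.62  1.47 -0.    1.05  2.68]
-45 [-0.46  0.62  1.47 -0.    1.05  1.89]
0 [-0.46  0.62  1.47 -0.    1.05  1.11]
45 [-0.46  0.62  1.47 -0.    1.05  0.32]
90 [-0.46  0.62  1.47  0.    1.05 -0.46]
135 [-0.46  0.62  1.47  0.    1.05 -1.25]
3.9583 [[321.12363243 235.46319958]]
```

View pics/w1.png

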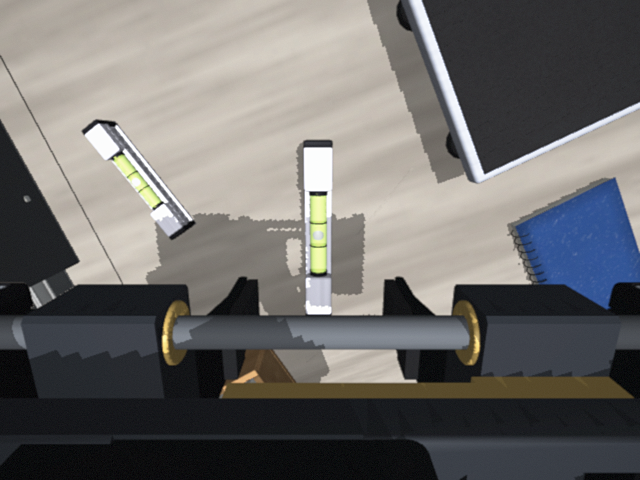

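The wrist view shows the larger level at px (318,235), upright in the image and 3 px from my prediction. The small look-alike is at (138,180). I'll pick using the half-turn-equivalent yaw so the last joint stays in range.

Run:
```python
from h import *
import pickle
env.movep([.4985,.2125,.08],rot(160.5))
env.servo_line([.4985,.2125,.004],vel=.1)
env.set_gripper(0.0)
s=env.get_state();print('grip',s['grip_width'],s['grip_force'],s['ee_pos'])
env.servo_line([.4985,.2125,.14],vel=.15)
env.movep([*spot,.14],rot(96))
env.servo_line([*spot,.075],vel=.1)
print(env.servo_line([*spot,.055],vel=.03,until_force=2.5))
s=env.get_state();print(s['ee_pos'],s['force'],s['grip_width'])
env.set_gripper(.05)
env.servo_line([*spot,.16],vel=.15)
env.sleep(.3)
d=grab('wrist','w2.png');pickle.dump(d,open('w2.pkl','wb'))
d=grab('top','top2.png');pickle.dump(d,open('top2.pkl','wb'))
print(env.get_state()['t'],proj(pickle.load(open('w2.pkl','rb')),[[*spot,.094]]))
```

```text
grip 0.021568398533841515 29.997805953025818 [0.49873099 0.21268711 0.00412548]
True
[0.58843159 0.00348046 0.05819125] [ 0.36115753 -0.26691278  3.58936515] 0.02127883652541979
13.6083 [[321.06914584 244.06862971]]
```

View pics/w2.png

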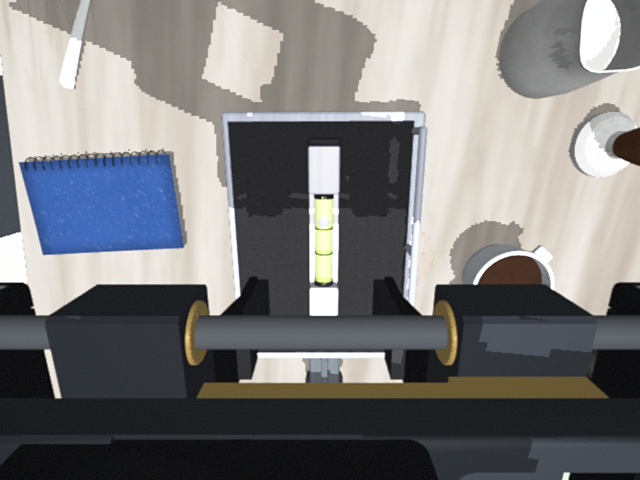

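The level lies lengthways, centred on the deck. The bubble is off towards the fixed feet at px (323,~215), with the lines at rows ~228 and ~254. I'll read the profile, then grip the wheel.

```bash
cat >> h.py <<'E'
def bubble(d,w=.003,c=None,pr=False):
    "bubble offset (m) towards +y' from mid of the two black lines, sampled along level axis"
    c=spot if c is None else c
    im=cv2.cvtColor(d['pixels'],cv2.COLOR_RGB2HSV).astype(np.float32)
    s=np.arange(-.05,.05,.0005); xd=np.array([ydir[1],-ydir[0]]); acc=[]
    for o in np.linspace(-w,w,5):
        P=np.c_[c+np.outer(s,ydir)+o*xd,np.full(len(s),.092)]
        uv=proj(d,P).astype(np.float32)
        acc.append(cv2.remap(im,uv[:,:1].copy(),uv[:,1:].copy(),cv2.INTER_LINEAR)[:,0])
    a=np.mean(acc,0)
    return s,a[:,1],a[:,2]
E
python3 - <<'E'
from h import *
import pickle
for n in('w2','top2'):
    s,S,V=bubble(pickle.load(open(n+'.pkl','rb')))
    print(n);print(' '.join(f'{1000*a:.0f}:{b:.0f}/{c:.0f}' for a,b,c in zip(s[::3],S[::3],V[::3])))
E
```

```text
w2
-50:0/255 -48:0/255 -47:0/255 -46:0/255 -44:0/255 -42:0/255 -41:0/255 -39:0/255 -38:0/255 -36:0/255 -35:21/176 -33:20/62 -32:54/87 -30:101/206 -29:96/251 -27:85/251 -26:51/255 -24:50/254 -23:51/254 -21:50/254 -20:50/254 -18:50/254 -17:50/254 -15:50/254 -14:50/254 -12:50/254 -11:48/255 -9:76/234 -8:103/201 -6:94/251 -5:65/253 -3:48/255 -2:49/255 -0:49/254 1:49/254 3:49/254 4:49/254 6:49/254 7:48/254 9:46/255 10:77/242 12:83/213 13:39/249 15:19/247 16:16/246 18:16/248 19:21/252 21:30/255 22:48/255 24:51/255 25:48/255 27:48/255 28:47/255 30:47/255 31:47/255 33:53/255 34:83/112 36:62/57 37:18/130 39:9/242 40:8/246 42:7/245 43:7/245 45:7/246 46:7/246 48:7/246 49:7/246
top2
-50:41/89 -48:19/104 -47:5/128 -46:7/117 -44:20/96 -42:37/73 -41:59/63 -39:65/65 -38:67/72 -36:66/80 -35:67/83 -33:68/84 -32:68/84 -30:68/85 -29:67/84 -27:66/83 -26:68/82 -24:67/82 -23:67/82 -21:67/81 -20:66/80 -18:66/79 -17:66/79 -15:69/78 -14:66/78 -12:66/77 -11:65/76 -9:65/75 -8:66/74 -6:66/74 -5:67/74 -3:68/73 -2:68/72 -0:67/71 1:64/71 3:67/69 4:66/69 6:64/68 7:65/67 9:62/66 10:60/65 12:62/64 13:63/63 15:62/62 16:60/61 18:60/61 19:60/60 21:60/58 22:61/57 24:60/57 25:60/56 27:59/55 28:57/55 30:53/55 31:52/54 33:51/53 34:45/51 36:42/48 37:39/45 39:35/42 40:34/41 42:31/40 43:30/39 45:30/39 46:25/37 48:22/37 49:20/39
```

Run:
```python
from h import *
import pickle
a=96+95
env.set_gripper(.075)
w=wheel+np.array([0,-.0007])
env.movep([*w,.16],rot(a))
env.servo_line([*w,.081],vel=.1)
env.set_gripper(0.)
s=env.get_state();print(s['t'],s['grip_width'],s['grip_force'],s['ee_pos'],s['force'],s['joints'][5])
d=grab('wrist','w3.png');pickle.dump(d,open('w3.pkl','wb'))
```

```text
18.3583 0.00030645783357864545 0.0 [ 0.60759162 -0.18117626  0.08104605] [ 0.41333986  1.07558115 -0.3942416 ] -2.2285464733538416
```

View pics/w3.png

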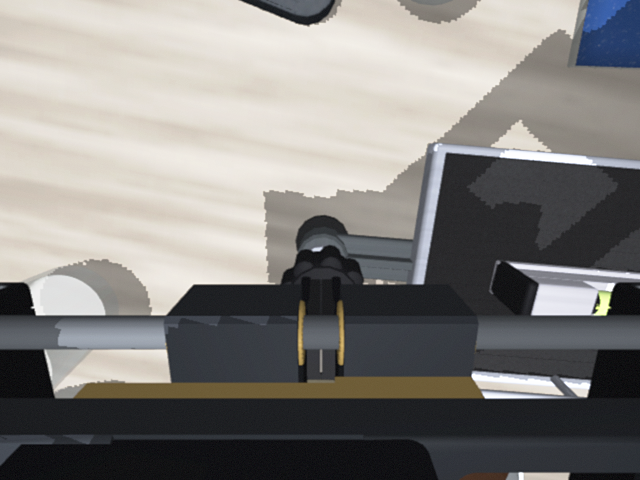

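The fingers closed to 0 mm, so the wheel was missed. In the wrist view the lobed wheel appears at about (322,265), ahead of the fingers. I'll check the projections before trying again.

Run:
```python
from h import *
import pickle
d=pickle.load(open('w3.pkl','rb'))
print('cam',ray(d,(320,240)))
print('tcp',proj(d,[[.6076,-.1812,.081]]),'wheel c',proj(d,[[*wheel,.098],[*wheel,.11],[*wheel,.054],[*wheel,0]]))
for uv in((322,265),):
  for z in(.11,.098,.054,0):print(z,onplane(d,uv,z))
t=pickle.load(open('top1.pkl','rb'));print('top',[onplane(t,(394.7,220),z).round(4) for z in(.11,.05)])
s=pickle.load(open('scene1.pkl','rb'));print('scene proj',proj(s,[[*wheel,.11],[*wheel,.086],[*spot,.054]]))
print(env.get_state()['grip_width'])
cv2.imwrite('pics/sc_crop.png',cv2.resize(s['pixels'][160:290,255:405],(800,600),interpolation=cv2.INTER_CUBIC)[:600][...,::-1])
```

```text
cam (array([ 0.53598004, -0.19408288,  0.27527734]), array([ 0.25938641,  0.04734033, -0.96462297]))
tcp [[319.30569489 273.41195295]] wheel c [[320.53607955 285.05976687]
 [320.49982318 294.41833826]
 [320.63819545 258.70139122]
 [320.7219597  237.07998425]]
0.11 [ 0.59244723 -0.18266762  0.11      ]
0.098 [ 0.59654705 -0.18183881  0.098     ]
0.054 [ 0.6115797  -0.17879985  0.054     ]
0 [ 0.63002886 -0.17507022  0.        ]
top [array([ 0.607 , -0.1819,  0.11  ]), array([ 0.613 , -0.1915,  0.05  ])]
scene proj [[344.21171136 196.94076737]
 [343.79133034 204.57582298]
 [308.1528621  250.68928421]]
0.0005765779797290845
```

View pics/sc_crop.png

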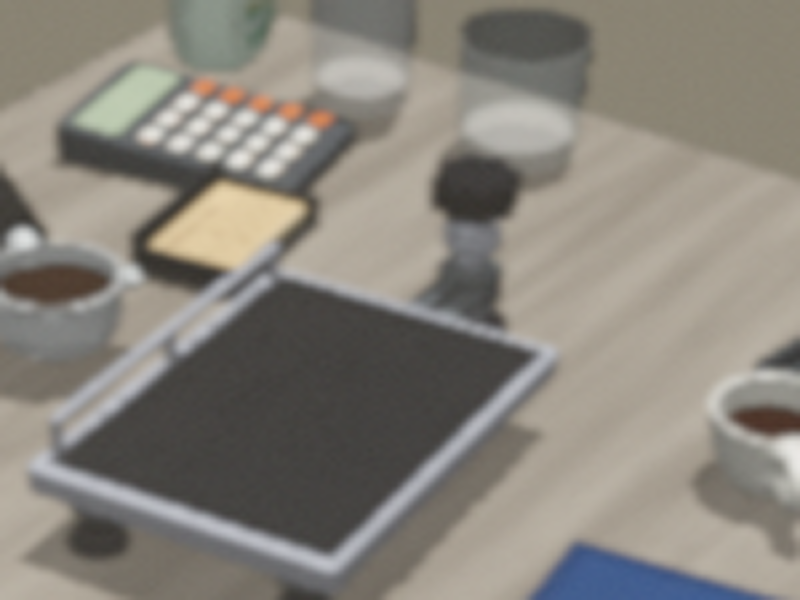

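Run:
```python
from h import *
import pickle
d=pickle.load(open('w3.pkl','rb'));s=env.grab_frame('scene');t=env.grab_frame('top')
r=lambda im,x0,y0,x1,y1,W,H:cv2.resize(im[y0:y1,x0:x1],(W,H),interpolation=cv2.INTER_CUBIC)
a=r(d['pixels'],250,190,390,400,400,600)
b=r(s['pixels'],290,130,400,213,400,300);c=r(t['pixels'],340,170,460,260,400,300)
cv2.imwrite('pics/comp.png',np.hstack([a,np.vstack([b,c])])[...,::-1])
st=env.get_state();print(st['t'],st['grip_width'],st['grip_force'],st['force'],st['joints'])
```

```text
18.5083 0.00047044156187374874 0.0 [ 0.27362159  0.22208624 -0.49214945] [-4.65761259e-01  6.71828754e-01  1.50095363e+00  1.97436893e-05
  9.68831461e-01 -2.22854430e+00]
```

View pics/comp.png

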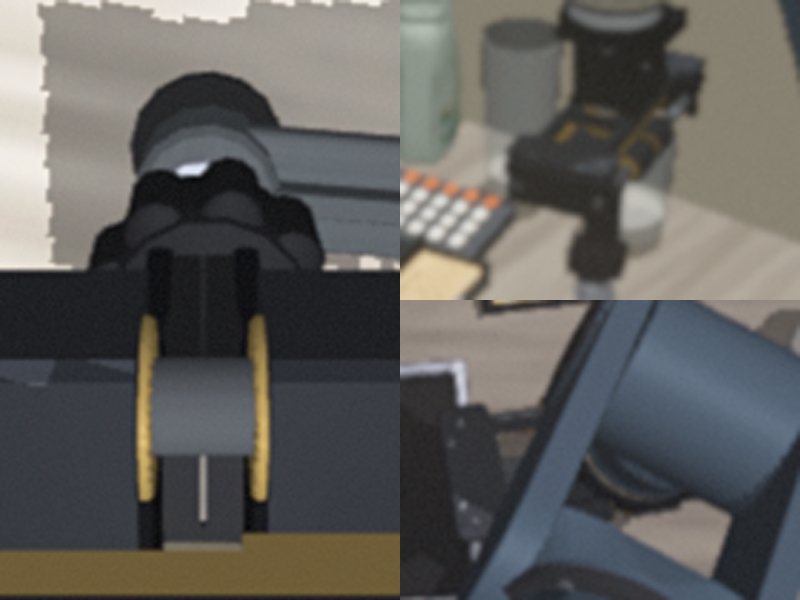

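The closed fingertips cover the middle of the wheel at px (320,277), and the wheel itself (scene px (344,200)) is where it was predicted. I'll probe by touch, using a partial close and then a top touch.

Run:
```python
from h import *
def st(n):
    s=env.get_state();print(n,round(s['t'],2),'w',round(s['grip_width'],4),'gf',round(s['grip_force'],2),np.round(s['ee_pos'],4),'F',np.round(s['force'],2))
st('0'); 
env.set_gripper(.075);st('open')
env.set_gripper(.035);st('35')
env.set_gripper(.075)
p=env.get_state()['ee_pos']
env.servo_line([p[0],p[1],.125],vel=.15)
env.set_gripper(.0);st('closed high')
print(env.servo_line([p[0],p[1],.085],vel=.03,until_force=2));st('touch')
```

```text
0 18.51 w 0.0005 gf 0.0 [ 0.6076 -0.1812  0.081 ] F [ 0.27  0.22 -0.49]
open 19.88 w 0.075 gf 0.0 [ 0.6076 -0.1812  0.081 ] F [-0.17 -0.13  0.08]
35 20.81 w 0.0351 gf 0.0 [ 0.6076 -0.1812  0.081 ] F [0.93 0.44 0.39]
closed high 23.56 w -0.0001 gf 0.0 [ 0.6075 -0.1812  0.125 ] F [ 0.06  0.16 -0.01]
False
touch 25.04 w 0.0008 gf 0.0 [ 0.6077 -0.1812  0.0852] F [ 0.04  0.31 -0.69]
```

Run:
```python
from h import *
p=env.get_state()['ee_pos']
print(env.servo_line([p[0],p[1],.062],vel=.03,until_force=2))
s=env.get_state();print(s['t'],s['ee_pos'],s['force'])
d=env.grab_frame('wrist')
import pickle;pickle.dump(d,open('w4.pkl','wb'))
print('f',d['camera_matrix'][0][0],'tip rows',proj(d,[s['ee_pos']]))
sc=pickle.load(open('scene1.pkl','rb'));tp=pickle.load(open('top1.pkl','rb'))
def tri(A,a,B,b):
    c1,r1=ray(A,a);c2,r2=ray(B,b)
    k=np.linalg.lstsq(np.c_[r1,-r2],c2-c1,rcond=None)[0];return c1+k[0]*r1,c2+k[1]*r2
print(tri(tp,(394.7,220),sc,(344,200)))
```

```text
True
25.4583 [ 0.60796481 -0.18136293  0.07706581] [-0.07760942 -0.61918341  3.81121741]
f 364.07167110544566 tip rows [[319.33865693 273.37816242]]
(array([ 0.6081982 , -0.18377132,  0.09843767]), array([ 0.60932606, -0.18306712,  0.09843726]))
```

Run:
```python
from h import *
import pickle
d=pickle.load(open('w4.pkl','rb'));s=env.grab_frame('scene');s0=pickle.load(open('scene1.pkl','rb'))
p=env.get_state()['ee_pos'];uv=proj(s,[p,p+np.array([0,0,.03]),p+np.array([0,0,.06])]);print(uv, proj(s,[[*wheel,0],[*wheel,.054]]))
r=lambda im,x0,y0,x1,y1,W,H:cv2.resize(im[y0:y1,x0:x1],(W,H),interpolation=cv2.INTER_CUBIC)
a=r(d['pixels'],250,200,390,305,400,300);a0=r(pickle.load(open('w2.pkl','rb'))['pixels'],180,200,460,410,400,300)
im=s['pixels'].copy();im=cv2.convertScaleAbs(im,alpha=2.2)
i0=cv2.convertScaleAbs(s0['pixels'],alpha=2.2)
b=r(im,304,150,384,210,400,300);c=r(i0,304,150,384,210,400,300)
for q in uv: cv2.circle(b,(int((q[0]-304)*5),int((q[1]-150)*5)),3,(255,0,0),-1)
cv2.imwrite('pics/comp2.png',np.vstack([np.hstack([a,a0]),np.hstack([b,c])])[...,::-1])
```

```text
[[343.7088073  207.04582713]
 [344.23241524 197.54811141]
 [344.76931296 187.80933259]] [[342.35124092 230.73105412]
 [343.24365405 214.52284417]]
```

View pics/comp2.png

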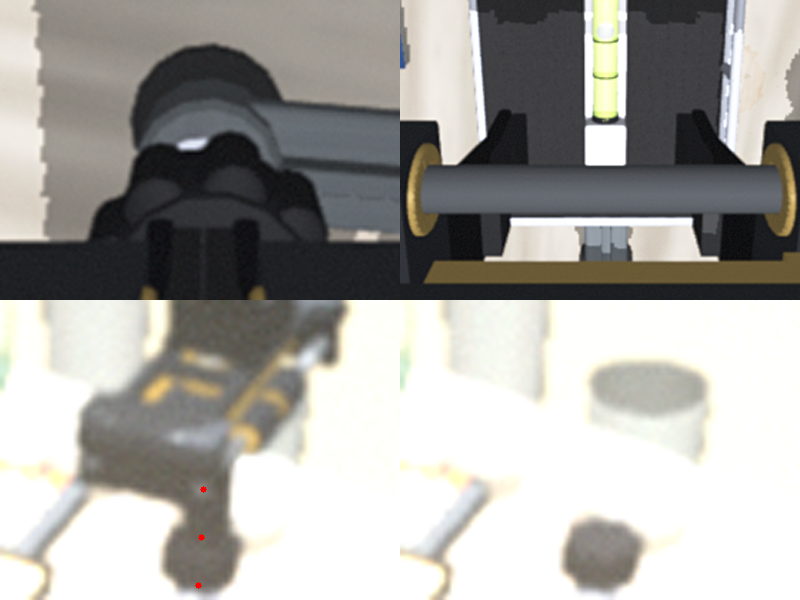

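Run:
```python
from h import *
import pickle
s=pickle.load(open('scene1.pkl','rb'))
print(proj(s,[[.193,-.594,.19],[.193,-.594,.22],[.193,-.594,.16]]))
d=pickle.load(open('w4.pkl','rb'));im=d['pixels']
# finger/wheel rows along col 320 and across
print('col320',[(r,im[r,320].tolist()) for r in range(240,292,4)])
w=pickle.load(open('w3.pkl','rb'))
# foot disc / arm edge check of wrist calibration: deck corner near wheel
print('deck corner pred', proj(w,[[*(spot-.125*ydir-.08*np.array([ydir[1],-ydir[0]])),.0525],[*wheel,0.0]]))
w2=pickle.load(open('w2.pkl','rb'))
c=lambda y,x:[*(spot+y*ydir+x*np.array([ydir[1],-ydir[0]])),.054]
print('w2 far corners pred',proj(w2,[c(.095,.08),c(.095,-.08)]))
```

```text
[[559.56531422 156.51953042]
 [562.77891223 146.43579313]
 [556.42993285 166.35783687]]
col320 [(240, [100, 107, 111]), (244, [99, 105, 109]), (248, [153, 158, 170]), (252, [61, 64, 69]), (256, [20, 23, 23]), (260, [19, 18, 24]), (264, [25, 24, 29]), (268, [30, 31, 33]), (272, [50, 52, 55]), (276, [50, 52, 55]), (280, [37, 36, 40]), (284, [40, 42, 45]), (288, [36, 36, 38])]
deck corner pred [[434.07291561 137.51621237]
 [320.7219597  237.07998425]]
w2 far corners pred [[424.2883245  112.29453497]
 [218.40858703 112.46583528]]
```

All views put the wheel top at z ≈ 0.11, yet the first contact felt was at 0.077. I'll test where it is solid by closing lower down.

Run:
```python
from h import *
def st(n):
    s=env.get_state();print(n,round(s['t'],2),'w',round(s['grip_width'],4),'gf',round(s['grip_force'],2),np.round(s['ee_pos'],4),'F',np.round(s['force'],2),'T',np.round(s['torque'],2))
p=env.get_state()['ee_pos']
env.servo_line([p[0],p[1],.085],vel=.1)
env.set_gripper(.075);st('open')
r=env.servo_line([*p[:2],.062],vel=.06,until_force=4);st(r)
env.set_gripper(0);st('closed')
```

```text
open 27.18 w 0.0751 gf 0.0 [ 0.6079 -0.1814  0.085 ] F [ 0.67  0.12 -1.03] T [ 0.12 -0.11  0.  ]
False 27.71 w 0.0749 gf 0.0 [ 0.6077 -0.1812  0.0614] F [ 0.22 -0.32  1.01] T [ 0.09 -0.16  0.01]
closed 28.35 w 0.0442 gf 30.0 [ 0.6074 -0.18    0.0621] F [-1.06  4.33  2.58] T [ 1.01  0.01 -0.03]
```

Width 44 mm at 30 N: the wheel is gripped, lower than the images suggest. Now press and watch the force.

```bash
cat >> h.py <<'E'
def st(n):
    s=env.get_state();print(n,round(s['t'],2),'w',round(s['grip_width'],4),'gf',round(s['grip_force'],2),np.round(s['ee_pos'],4),'F',np.round(s['force'],2),'Tz',round(s['torque'][2],3));return s
E
python3 - <<'E'
from h import *
s=env.get_state();p=np.array(s['ee_pos'])
for dz in(.004,.007,.009,.010):
    r=env.servo_line([p[0],p[1],p[2]-dz],vel=.02,until_force=25);st((dz,r))
    if r or env.get_state()['force'][2]>19:break
import pickle
env.sleep(.1)
d=env.grab_frame('wrist');pickle.dump(d,open('w5.pkl','wb'))
t=env.grab_frame('top');pickle.dump(t,open('top5.pkl','wb'))
E
```

```text
(0.004, False) 28.71 w 0.0442 gf 30.0 [ 0.6075 -0.1801  0.0585] F [-1.12  4.25  6.21] Tz -0.012
(0.007, False) 29.01 w 0.0443 gf 30.0 [ 0.6075 -0.1801  0.0559] F [-1.52  2.82  8.13] Tz -0.017
(0.009, False) 29.26 w 0.0444 gf 30.0 [ 0.6075 -0.1801  0.0542] F [-3.03  3.4   9.97] Tz -0.042
(0.01, False) 29.51 w 0.0444 gf 30.01 [ 0.6075 -0.1801  0.0539] F [-3.63  3.86 11.84] Tz 0.028
```

Pressed 8.2 mm and on the stop. Turning clockwise in steps, with the force watched.

```bash
cat >> h.py <<'E'
CMD=np.array([.6075,-.1801,.0512])
def turn(a0,a1,step=12):
    n=max(1,int(np.ceil(abs(a1-a0)/step)))
    for a in np.linspace(a0,a1,n+1)[1:]: env.servo_line(CMD,rot(a),vel=.02)
    return a1
E
python3 - <<'E'
from h import *
import pickle
turn(191,179);s=st(179)
print(s['t'],s['joints'][5])
turn(179,115);s=st(115);print(s['joints'][5],s['joint_vel'])
env.sleep(.8)
d=grab('wrist','w6.png');pickle.dump(d,open('w6.pkl','wb'))
print(proj(d,[[*spot,.094]]))
E
```

```text
179 30.07 w 0.0439 gf 30.01 [ 0.6076 -0.1796  0.0539] F [-4.59  5.73 17.84] Tz 0.121
30.0667 -2.0176545287357643
115 32.07 w 0.0444 gf 30.02 [ 0.609  -0.1776  0.0539] F [-0.71 11.36 16.74] Tz 0.092
-0.9008121327036622 [-0.00050277 -0.00087666  0.0011865  -0.00150487  0.00032474 -0.00640653]
[[ 490.8539073 -165.9438559]]
```

View pics/w6.png

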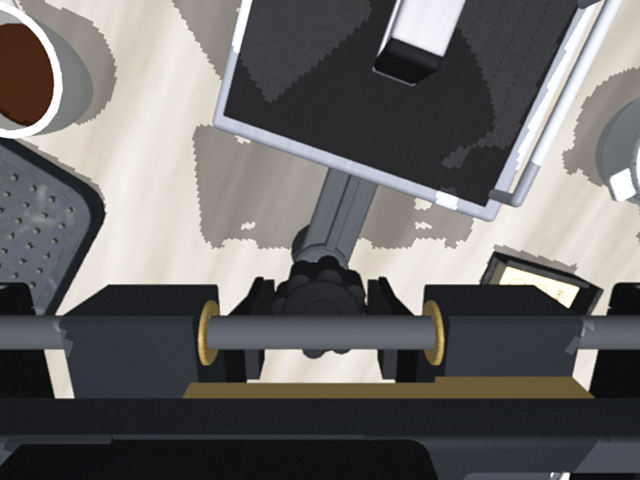

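That was the tenth picture. The wrist view at (410,50) shows only the level's end, so the bubble is out of sight there. From here I'll read the bubble numerically from the scene and top cameras.

```bash
cat >> h.py <<'E'
xd=np.array([ydir[1],-ydir[0]])
def patch(ims,d,z=.094):
    s=np.arange(-.06,.0601,.0005);o=np.arange(-.02,.0201,.0005)
    S,O=np.meshgrid(s,o)
    P=np.c_[(spot+S.reshape(-1,1)*ydir+O.reshape(-1,1)*xd),np.full(S.size,z)]
    uv=proj(d,P).astype(np.float32).reshape(*S.shape,2)
    im=np.mean(ims,0).astype(np.float32)
    return s,o,cv2.remap(im,uv,None,cv2.INTER_CUBIC)
E
python3 - <<'E'
from h import *
import pickle
for n in('scene','top'):
    D=[env.grab_frame(n) for _ in range(4)]
    pickle.dump(D,open(n+'6.pkl','wb'))
    s,o,p=patch([d['pixels'] for d in D],D[0])
    g=p[...,1]-p[...,2]   # G-B : green vial
    m=(g>50)
    print(n,m.sum(),'o rows',[(round(1000*o[i],1),int(m[i].sum())) for i in range(0,len(o),4)])
    i=np.argmax(m.sum(1));i0,i1=max(0,i-5),i+6
    print('o*',o[i]);q=p[i0:i1].mean(0)
    print(' '.join(f'{1000*a:.0f}:{r:.0f}/{gg:.0f}/{b:.0f}' for a,(r,gg,b) in list(zip(s,q))[20:-20:3]))
E
```

```text
scene 3406 o rows [(np.float64(-20.0), 0), (np.float64(-18.0), 0), (np.float64(-16.0), 0), (np.float64(-14.0), 0), (np.float64(-12.0), 0), (np.float64(-10.0), 27), (np.float64(-8.0), 123), (np.float64(-6.0), 120), (np.float64(-4.0), 113), (np.float64(-2.0), 110), (np.float64(0.0), 108), (np.float64(2.0), 102), (np.float64(4.0), 93), (np.float64(6.0), 28), (np.float64(8.0), 0), (np.float64(10.0), 0), (np.float64(12.0), 0), (np.float64(14.0), 0), (np.float64(16.0), 0), (np.float64(18.0), 0), (np.float64(20.0), 0)]
o* -0.006499999999999988
-50:162/161/164 -48:163/161/165 -47:163/161/165 -45:163/161/164 -44:163/161/165 -42:163/162/165 -41:162/160/164 -39:160/158/162 -38:157/155/159 -36:151/149/152 -35:141/140/142 -33:131/131/128 -32:123/126/114 -30:120/127/99 -29:122/135/85 -27:131/147/78 -26:141/160/76 -24:151/171/78 -23:159/180/82 -21:165/185/87 -20:169/189/93 -18:173/193/98 -17:177/196/104 -15:179/197/108 -14:180/198/110 -12:180/198/111 -11:176/194/109 -9:171/189/105 -8:166/183/101 -6:160/178/95 -5:157/175/91 -3:158/176/91 -2:162/180/96 -0:167/184/106 1:174/190/120 3:181/195/135 4:186
[... 1296 characters left out ...]
15 -20:164/179/114 -18:162/177/111 -17:161/176/109 -15:162/177/110 -14:165/181/113 -12:162/178/112 -11:150/163/105 -9:131/141/96 -8:139/151/99 -6:155/170/106 -5:161/176/108 -3:161/177/107 -2:163/178/113 -0:167/178/129 1:172/180/148 3:177/182/160 4:178/183/160 6:172/181/148 7:165/176/132 9:142/152/109 10:131/140/96 12:146/159/99 13:155/171/104 15:160/176/107 16:160/176/109 18:160/175/110 19:160/175/110 21:160/176/110 22:161/176/110 24:162/177/112 25:163/178/112 27:165/180/113 28:169/184/116 30:170/185/118 31:149/162/105 33:112/120/83 34:84/86/75 36:102/100/106 37:154/150/159 39:196/192/196 40:214/210/212 42:215/211/214 43:213/209/211 45:213/208/211 46:213/208/211 48:213/208/211 49:213/209/211
```

The top camera sees the vial clearly: lines at about −9.2 and +10.2 mm, with the bubble at about +3.7, so roughly 3 mm still to go. Continuing with this as feedback.

```bash
cat >> h.py <<'E'
def meas(n=4):
    D=[env.grab_frame('top') for _ in range(n)]
    s,o,p=patch([d['pixels'] for d in D],D[0])
    q=p[(o>-.0025)&(o<.005)].mean(0);L=q[:,1];r=q[:,2]/q[:,1]
    def line(c,w=.004):
        k=np.abs(s-c)<w; b=np.percentile(L[k],85); e=np.clip(b-L[k],0,None)**2; return (e*s[k]).sum()/e.sum()
    l1,l2=line(-.0092),line(.0102)
    k=np.abs(s)<.030; e=np.clip(r[k]-np.median(r[k])-.05,0,None); b=(e*s[k]).sum()/e.sum()
    v=(line(-.034),line(.0345))
    print('lines mm',round(1e3*l1,2),round(1e3*l2,2),'vial mid',round(500*sum(v),2),'bubble',round(1e3*b,2),'OFFSET',round(1e3*(b-(l1+l2)/2),2))
    return b-(l1+l2)/2
E
python3 - <<'E'
from h import *
meas()
a=turn(115,103,6);st(a);env.sleep(1.2);x=meas()
if abs(x)>.0006 and abs(x)<.004:
    a-=np.degrees(x/.0116) if x>0 else 0
    turn(103,a,6);st(a);env.sleep(1.3);meas()
E
```

```text
lines mm -9.46 9.71 vial mid 0.13 bubble 3.63 OFFSET 3.5
103 34.03 w 0.0443 gf 30.02 [ 0.6094 -0.1775  0.0539] F [ 0.81 11.84 15.8 ] Tz 0.093
lines mm -9.47 9.79 vial mid 0.31 bubble 1.15 OFFSET 0.99
98.09916169231634 35.68 w 0.0444 gf 30.02 [ 0.6096 -0.1774  0.0539] F [ 0.39 11.13 15.71] Tz 0.09
lines mm -9.46 9.84 vial mid 0.35 bubble 0.08 OFFSET -0.11
```

The bubble is at −0.1 mm. The push is 15.7 N, more than the 10.5 N spring, so the wheel is on its stop, gripped at 30 N. Handing in.

Run:
```python
from h import *
print(env.close_job())
```

```text
the job is handed in; nothing more can be done
None
```

The job is handed in at about 36 s of the 72 s allowed: the level lies let go on the middle of the deck, the bubble read 0.1 mm off centre, and the wheel is gripped at 30 N and held fully down. The glass, mug and jug were not touched as far as I know; I didn't re-measure them at the end.

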